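Level the crepe griddle on its screw foot

ROBOT

A 6-joint arm with a two-finger parallel gripper is mounted at the origin on a cart in front of the work surface, level with it; the furniture and walls round the work are solid. World frame = base frame: x ahead of the robot, y to its left, z up, the work surface at z = 0. Lengths are in mm, angles in rad, forces in N, time in s.
With the tool pointing down it reaches from about 300 to 775 mm from the base axis. Payload 14.6 kg.
Tool frame: the origin (TCP) lies at the very end of the fingers, on their centre line; the grasp point (between the pads) lies manip.grasp_offset behind it (manip.grasp_offset is the distance from the TCP to the grasp point, in mm); z points along the fingers, y is the direction in which the jaws open and shut (so a half turn about z gives the same grasp; the last joint's range is limited). The gripper opens to 94 mm and grips with 3 to 60 N. Pads are 16 mm wide; open, the fingers measure 119 mm over their backs; the gripper's body (75 mm by 177 mm) begins 78 mm behind the grasp point.
Start: joints at [-1.355, 0.3, 1.521, -0, 1.321, -0.067], TCP at [153.468, -528.145, 205.446] pointing down, gripper open.
Joint ranges: [-3.03, 3.03], [-0.79, 2.21], [0.23, 2.52], [-1.04, 4.18], [0, 3.07], [-2.55, 2.55]. Speed limits (rad/s): [2.22, 2.22, 2.57, 3.14, 3.14, 3.14].

INTERFACE

Orientations are given as [roll, pitch, yaw] about the fixed x, y, z axes, in that order (R = Rz(yaw) Ry(pitch) Rx(roll)).
In Python, from cell import manip gives the robot as it stands.
- The arm moves only by the tool send_rows, never from a script. Its argument "commands" is a list of rows, each a list of 2 entries, a list of its own where there are three numbers: the shift along the tool's x, y, z in m, then the turn about the tool's z in rad. A call has exactly 8 rows; each row is the pose to reach, as a shift and turn from the pose commanded when the call began, along the tool's axes at that moment; what a row does not reach only later rows make up. A row lasts 1/12 s, in which the tool goes at most 41.7 mm and 7.16 degrees, less where a joint would pass 70% of its speed; a pose out of reach is approached as far as the arm can. A call with a gripper value outside its range is refused whole. "hand" is the closure, from -1 (fully open) to 1 (shut), so that 0 is half open, set as the call begins (left out, the last holds). The fingers move at their own pace and stop on an object; "force" is the grip in N (left out, the last holds). Time passes only in rows, so rows that repeat a pose let the fingers close, or fill a call up. It gives the time, the measured TCP pose, the force and the opening at its end, in the units of the state.
- manip.read_state(): the state, without advancing time (a new reading comes with each control period).
- manip.camera(name): name is "side" or "top" or "wrist"; returns the picture (384x512x3 uint8, red, green, blue); there is no depth.
- manip.camera_model(name): a dict with "K" (3x3 intrinsics, pixels), "eye" and "attitude" of the camera in the world; the wrist camera has in their place "mount" (4x4, takes a point from camera to tool coordinates, whose origin is the TCP and whose axes are the flange's). Camera axes: x right, y down, z forward; pixel columns grow to the right and rows downward; lengths in mm; the calibration is good to about 2 mm. The wrist camera is an equidistant fisheye: a pixel r from the principal point sees the ray r / f radians off the axis. A picture is of the moment at which its call begins: read the wrist's pose just before it. camera_model takes no time and is no camera call.
- manip.sign_off(): hands the job in, once; it reports no verdict.
The state is a dict: "clock": time; "joints": joint angles; "qd": joint speeds; "effort": joint torques, N m; "eef_pos": TCP position; "eef_rot": TCP orientation; "wrist_force": force on the tool from outside, world axes, zero at the start; "moment": the same for the moment, N m; "finger_gap": finger opening in mm.
Only numpy, scipy, OpenCV 4.12 (cv2) and the standard library are available. Lean on these libraries where they do the work, as an engineer would, in place of code of your own. Each camera call takes 0.05 s, during which the arm holds its last target.

TASK

The crepe griddle leans down towards its adjustable foot, so batter would run off: take the spirit level out of its moulded tray, lay it across the middle of the cold iron plate in line with that foot and let go of it. Turn the foot's hand knob until the bubble sits between its two lines, leaving the salt shaker and the batter spreader where they are. The feet give a little under load, so prove it by pressing the level down on the plate with a moderate push of about 10 N, and finish like that: still pressing, with the bubble between the lines.

Things in the scene. Friction and masses are not known exactly. Their poses are not given: they have to be found in the camera images.
- level: aluminium spirit level with black end caps, 180 x 24 x 44 mm high, 0.3 kg, standing in the tray's cavity. Origin: middle of the underside; x along its length, z up. The vial lies in a recess in the middle of the top (x -25 to +25 mm); beside it the flat top (26 to 90 mm out) may be pressed. A round plumb vial in the side marks the +x end. Either end may point to the foot
- bubble (a joint): place of the air bubble along the level, in m: 0 in the middle of the vial, + towards the level's +x end, stops at +-0.011. The bubble is 12 mm long, the two black lines stand 8.5 mm either side of the middle. It runs to the higher end, 0.7 mm for 0.001 rad of tilt, and takes about 2 s to come to rest
- tray: grey moulded tray (lower half of the level's case), 236 x 112 x 26 mm, fixed. Origin: centre of its underside; x along the cavity. The cavity is 184 x 28 mm, its floor 4 mm above the worktop, so the level stands 22 mm out of it. A finger slot 64 mm wide, down to the same floor, crosses the tray's whole width at the middle, so that fingers can reach down both sides of the level
- plate: tilting part of the griddle: black round iron plate on a drum, 240 mm across, top about 70 mm above the worktop, cold. Its y axis points from the adjustable foot (-y side, robot's right) to the two fixed feet; z is the plate's normal. Origin: 7 mm above the worktop on the line of the fixed feet, 85 mm to +y of the plate's middle. It tilts about that line, x, only
- plate_middle (a point): middle of the iron plate, on its top surface. Mind the wall cabinet beyond it: its front and handle overhang the worktop from x = 0.61 m on, 0.46 m above it
- foot_knob (a point): on the axis of the adjustable foot's round black fluted hand knob, 19 mm above the knob's lower edge, where it is gripped from above. The knob is 40 mm across, 32 mm high, 78 to 110 mm above the worktop, upright on a steel spindle 170 mm from the plate's middle; it turns but keeps its height
- foot (a joint): angle of the foot's knob in rad, + is clockwise from above and raises the foot side, 10 mm a turn (one rad moves the bubble 4.4 mm towards the foot); stops at 0 and 8.4, stays where left. At first the foot side is low; level is 1.1 to 3 rad further clockwise, at no fixed value: go by the bubble. Pressing the level with 10 N moves the bubble about 1.3 mm towards the fixed feet
- salt_shaker: glass salt shaker with a grey top, 44 mm across, 90 mm high, behind the griddle's foot; bystander, leave alone
- spreader: wooden T-shaped batter spreader, 180 x 150 x 15 mm, lying on the hob at the left; bystander, leave alone
Things that resemble listed ones, but are neither listed nor needed, are in the scene too. There is more than one size of the level; the one meant has the size given above.

How it is judged:
By the outcome, as a careful person would: the job done as asked, in the order asked, and still so for the second after the job is handed in, while the arm keeps its last pose, push and grip.
It also fails if it takes over 72 s, if anything falls off the work surface, if the arm or the gripper's body presses on something with over 40 N, if the wrist force passes 120 N, or if a joint passes its speed limit or range.

## Working session

There is one attempt and no reset: what is moved stays moved. The work goes in short steps, Python scripts to look and compute and a tool call to move; the robot and the scene stay as the last step left them, time stands still between calls to the robot, and variables do not carry over. Pictures are saved under pics/ and viewed, and the job is handed in when it is done.

Besides the shell and the picture viewer there is one more tool, called after "Call:" in YAML: its name, and indented under it one key for each argument. send_rows: Moves the arm, as the interface text tells. Its arguments: {"type":"object","properties":{"commands":{"type":"array","items":{"type":"array"}},"hand":{"type":"number"},"force":{"type":"number"}},"required":["commands"]}

```bash
ls; mkdir -p pics
python3 - <<'E'
from cell import manip
import cv2
print(manip.grasp_offset, manip.read_state())
for n in ["side","top","wrist"]:
    print(n, manip.camera_model(n))
    cv2.imwrite(f"pics/{n}0.png", manip.camera(n)[:,:,::-1])
E
```

```text
pics
18.8 {'clock': 0.0, 'joints': array([-1.35457057e+00,  3.00473001e-01,  1.52160191e+00, -1.74571193e-05,
        1.32071579e+00, -6.65797447e-02]), 'qd': array([-0.00210932,  0.00072568,  0.00131852,  0.00203633, -0.00047254,
        0.00157085]), 'effort': array([-3.65709147e-04, -5.31801331e+01, -3.52737486e+01,  7.08160177e-02,
        2.43837299e-02, -1.34947290e-04]), 'eef_pos': array([ 153.42195694, -527.88028373,  204.87648343]), 'eef_rot': array([-3.14039614e+00, -6.28353537e-05,  2.82809798e-01]), 'wrist_force': array([0.69592956, 0.28499697, 0.44389451]), 'moment': array([ 0.00748067,  0.00010416, -0.06259444]), 'finger_gap': 94.01811989686226}
side {'K': array([[427.71084141,   0.        , 253.37230648],
       [  0.        , 427.71084141, 195.99090144],
       [  0.        ,   0.        ,   1.        ]]), 'eye': array([ 310.30732051, 1219.71998267,  601.83550559]), 'attitude': array([-1.92929921,  0.02026019, -2.96350301])}
top {'K': array([[425.13718706,   0.        , 250.9728802 ],
       [  0.        , 425.13718706, 179.35760246],
       [  0.        ,   0.        ,   1.        ]]), 'eye': array([ 410.83565507, -103.68285293, 1489.29564643]), 'attitude': array([-3.038156  , -0.02213963, -1.56615805])}
wrist {'K': array([[297.31863964,   0.        , 255.65106912],
       [  0.        , 297.31863964, 188.63499561],
       [  0.        ,   0.        ,   1.        ]]), 'mount': array([[-3.77614185e-04, -9.57986621e-01, -2.86812643e-01,
         8.43919041e+01],
       [ 9.99999682e-01, -1.60096582e-04, -7.81847268e-04,
         1.13752466e-01],
       [ 7.03081498e-04, -2.86812847e-01,  9.57986376e-01,
        -1.79818758e+02],
       [ 0.00000000e+00,  0.00000000e+00,  0.00000000e+00,
         1.00000000e+00]])}
```

View pics/top0.png

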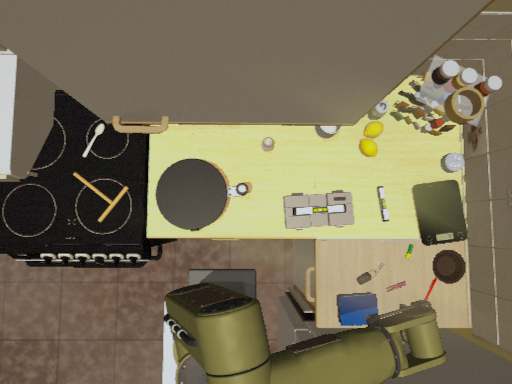

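View pics/side0.png

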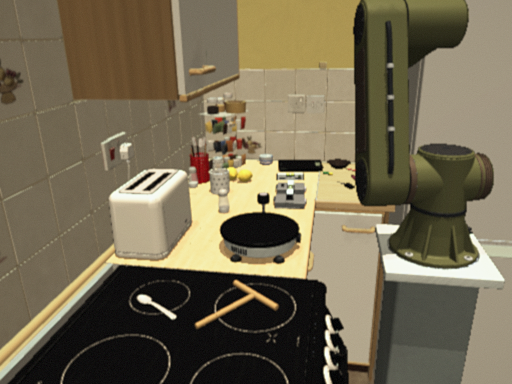

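View pics/wrist0.png

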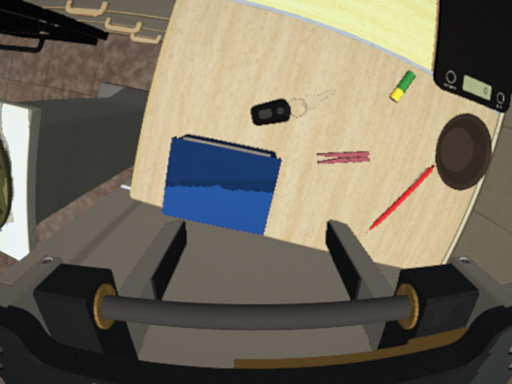

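The top view shows the plate at about (192,193), the knob at (242,189), the tray with the level at (319,210), and a loose smaller level at (384,203). Next I'll measure these.

```bash
cat > h.py <<'E'
import numpy as np, cv2
from scipy.spatial.transform import Rotation as R
from cell import manip
def rot(a): return R.from_euler('xyz',a).as_matrix()
def px(name,u,v,z,st=None):
    m=manip.camera_model(name);K=m['K']
    x=(u-K[0,2])/K[0,0];y=(v-K[1,2])/K[1,1]
    if name=='wrist':
        th=np.hypot(x,y); d=np.array([x/th*np.sin(th),y/th*np.sin(th),np.cos(th)]) if th>1e-9 else np.array([0,0,1.])
        Rt=rot(st['eef_rot']);M=m['mount']
        o=st['eef_pos']+Rt@M[:3,3]; d=Rt@M[:3,:3]@d
    else:
        d=rot(m['attitude'])@np.array([x,y,1.]);o=m['eye']
    return o+d*(z-o[2])/d[2]
def proj(name,p,st=None):
    m=manip.camera_model(name);K=m['K'];p=np.asarray(p,float)
    if name=='wrist':
        Rt=rot(st['eef_rot']);M=m['mount']
        c=M[:3,:3].T@(Rt.T@(p-st['eef_pos'])-M[:3,3])
        r=np.hypot(c[0],c[1]);th=np.arctan2(r,c[2]);q=c[:2]/r*th
    else:
        c=rot(m['attitude']).T@(p-m['eye']);q=c[:2]/c[2]
    return K[0,0]*q[0]+K[0,2],K[1,1]*q[1]+K[1,2]
def snap(name,fn):
    st=manip.read_state();im=manip.camera(name)[:,:,::-1].copy();cv2.imwrite('pics/'+fn,im);return st,im
E
python3 - <<'E'
from h import *
im=cv2.imread('pics/top0.png')
c=cv2.resize(im[150:250,140:400],None,fx=3,fy=3,interpolation=cv2.INTER_NEAREST);cv2.imwrite('pics/topcrop.png',c)
for n,u,v,z in [('plate',192,193,70),('knob',242,189,110),('tray',319,210,26),('decoy',384,203,30),('salt',268,144,90)]:
    print(n,px('top',u,v,z).round())
E
```

```text
plate [511.  62.  70.]
knob [ 522. -105.  110.]
tray [ 458. -370.   26.]
decoy [ 484. -596.   30.]
salt [ 675. -190.   90.]
```

View pics/topcrop.png

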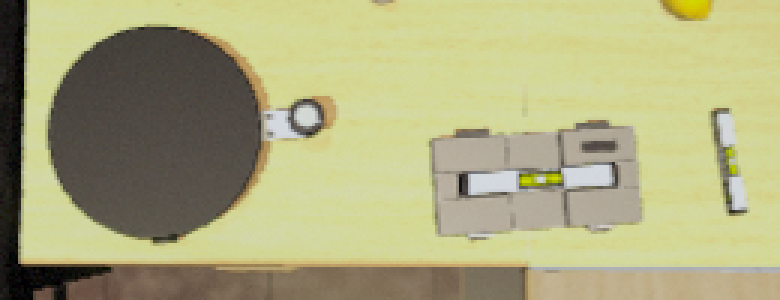

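```bash
cat >> h.py <<'E'
def go(p,yaw=None,st=None):
    st=st or manip.read_state(); Rt=rot(st['eef_rot'])
    d=Rt.T@(np.asarray(p,float)-st['eef_pos'])/1000
    y0=st['eef_rot'][2]
    t=0 if yaw is None else -((yaw-y0+np.pi)%(2*np.pi)-np.pi)
    print('shift',d.round(4),'turn',round(t,4),'from',st['eef_pos'].round(1),np.round(st['eef_rot'],3)); return d,t
E
python3 - <<'E'
from h import *
im=cv2.imread('pics/top0.png');hsv=cv2.cvtColor(im,cv2.COLOR_BGR2HSV)
# plate: dark, inside ROI
g=im.max(2).astype(int);m=np.zeros(g.shape,np.uint8);m[150:235,150:232]=(g[150:235,150:232]<95)*255
cs,_=cv2.findContours(m,cv2.RETR_EXTERNAL,cv2.CHAIN_APPROX_NONE);c=max(cs,key=cv2.contourArea);e=cv2.fitEllipse(cv2.convexHull(c));print('plate',e,px('top',*e[0],70).round(1))
a=px('top',e[0][0]-e[1][0]/2,e[0][1],70);b=px('top',e[0][0]+e[1][0]/2,e[0][1],70);print('diam',np.linalg.norm(a-b))
# tray
roi=np.zeros(g.shape,np.uint8);s=hsv[185:235,280:360];roi[185:235,280:360]=(s[:,:,1]<70)*255
roi=cv2.morphologyEx(roi,cv2.MORPH_CLOSE,np.ones((5,5)))
roi=cv2.morphologyEx(roi,cv2.MORPH_OPEN,np.ones((7,7)))
cs,_=cv2.findContours(roi,cv2.RETR_EXTERNAL,cv2.CHAIN_APPROX_NONE);c=max(cs,key=cv2.contourArea)
P=np.array([px('top',*q[0],26)[:2] for q in c],np.float32);print('tray',cv2.minAreaRect(P))
for n,u,v,z in [('Lend',140+460/3,150+184/3,48),('Rend',140+617/3,150+174/3,48),('vial',140+540/3,150+180/3,48),('knob',140+306/3,150+117/3,110)]: print(n,px('top',u,v,z).round(1))
E
```

```text
plate ((191.24795532226562, 193.72312927246094), (70.11195373535156, 71.07404327392578), 24.284433364868164) [508.8  64.6  70. ]
diam 233.16032373749925
tray ((457.07049560546875, -365.8335266113281), (161.70059204101562, 260.3004455566406), 0.23480811715126038)
Lend [ 452.6 -279.1   48. ]
Rend [ 464.9 -457.6   48. ]
vial [ 457.6 -369.9   48. ]
knob [ 522.5 -104.5  110. ]
```

Run:
```python
from h import *
go([440,-370,180],1.64)
```

```text
shift [ 0.3193 -0.0717  0.0251] turn -1.3572 from [ 153.4 -528.   205. ] [-3.141 -0.     0.283]
```

Call:
send_rows:
  commands:
    - [[0.02,-0.005,0],-0.08]
    - [[0.06,-0.013,0.005],-0.2]
    - [[0.1,-0.022,0.01],-0.32]
    - [[0.14,-0.031,0.015],-0.44]
    - [[0.18,-0.04,0.02],-0.56]
    - [[0.22,-0.05,0.025],-0.68]
    - [[0.26,-0.058,0.025],-0.8]
    - [[0.29,-0.065,0.025],-0.92]
  hand: -1

```text
clock: 0.82
eef_pos: [416.0, -382.8, 180.0]
eef_rot: [-3.141, -0.001, 1.21]
wrist_force: [-0.3, 0.4, -0.8]
finger_gap: 93.8
```

Run:
```python
from h import *
go([445,-370,170],1.64)
```

```text
shift [0.0222 0.0226 0.01  ] turn -0.4301 from [ 416.  -382.8  180. ] [-3.141e+00 -1.000e-03  1.210e+00]
```

Call:
send_rows:
  commands:
    - [[0.004,0.004,0.002],-0.08]
    - [[0.01,0.01,0.005],-0.18]
    - [[0.018,0.018,0.008],-0.3]
    - [[0.022,0.0225,0.01],-0.4]
    - [[0.022,0.0225,0.01],-0.43]
    - [[0.022,0.0225,0.01],-0.43]
    - [[0.022,0.0225,0.01],-0.43]
    - [[0.022,0.0225,0.01],-0.43]

```text
clock: 1.48
eef_pos: [442.6, -372.4, 170.4]
eef_rot: [-3.142, -0.0, 1.631]
wrist_force: [0.2, 0.0, 0.9]
finger_gap: 94.1
```

Run:
```python
from h import *
st,im=snap('wrist','w1.png');print(st['eef_pos'],st['eef_rot'])
```

```text
[ 442.57092333 -372.44604992  170.42820046] [-3.14153799e+00 -6.43518462e-05  1.63111881e+00]
```

View pics/w1.png

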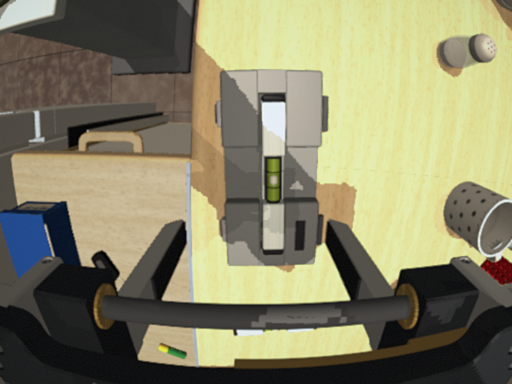

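The level runs from about (273,95) to (273,254), with its vial at (273,180). I'll locate it precisely.

Run:
```python
from h import *
im=cv2.imread('pics/w1.png')
cv2.imwrite('pics/w1c.png',cv2.resize(im[80:280,200:340],None,fx=3,fy=3,interpolation=cv2.INTER_NEAREST))
st=manip.read_state()
hsv=cv2.cvtColor(im,cv2.COLOR_BGR2HSV)
m=((hsv[:,:,1]<40)&(hsv[:,:,2]>190)).astype(np.uint8)*255
m[:,:258]=0;m[:,292:]=0;m[:98]=0;m[258:]=0
for r in range(104,250,8):
    x=np.where(m[r])[0]
    if len(x): print(r,x.min(),x.max(),px('wrist',x.min()-.5,r,48,st)[:2].round(1),px('wrist',x.max()+.5,r,48,st)[:2].round(1))
for q in [(273,94.5),(274,254)]: print(px('wrist',*q,48,st).round(1))
```

```text
104 262 284 [ 443.8 -290. ] [ 466.9 -288.3]
112 262 284 [ 444.3 -298.1] [ 467.5 -296.5]
120 262 285 [ 444.8 -306.2] [ 469.1 -304.6]
128 263 284 [ 446.4 -314.3] [ 468.7 -312.8]
136 263 284 [ 446.9 -322.5] [ 469.3 -321. ]
144 264 283 [ 448.4 -330.7] [ 468.9 -329.4]
152 264 283 [ 449. -339.] [ 469.6 -337.7]
208 267 275 [ 456.4 -400. ] [ 466.1 -399.4]
216 264 270 [ 453.7 -409.5] [ 461.4 -409.1]
232 264 278 [ 455.1 -428.8] [ 471.9 -427.9]
240 264 282 [ 455.8 -438.8] [ 477.3 -437.7]
248 265 274 [ 457.7 -449. ] [ 469.1 -448.4]
[ 454.7 -279.6   48. ]
[ 469.2 -456.3   48. ]
```

View pics/w1c.png

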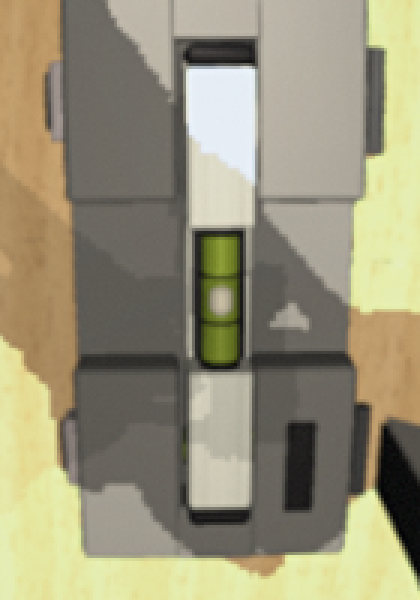

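Run:
```python
from h import *
go([461.5,-368,60],1.651)
go([461.5,-368,9],1.651)
```

```text
shift [0.0033 0.0192 0.1105] turn -0.0197 from [ 442.5 -372.5  170.5] [-3.142  0.     1.631]
shift [0.0033 0.0192 0.1615] turn -0.0197 from [ 442.5 -372.5  170.5] [-3.142  0.     1.631]
```

Call:
send_rows:
  commands:
    - [[0.001,0.005,0.01],-0.01]
    - [[0.003,0.012,0.03],-0.02]
    - [[0.003,0.019,0.055],-0.02]
    - [[0.003,0.019,0.08],-0.02]
    - [[0.003,0.019,0.098],-0.02]
    - [[0.003,0.019,0.108],-0.02]
    - [[0.003,0.019,0.11],-0.02]
    - [[0.003,0.019,0.11],-0.02]

```text
clock: 2.2
eef_pos: [461.5, -368.2, 60.2]
eef_rot: [-3.141, -0.0, 1.653]
wrist_force: [0.0, 0.4, 0.1]
finger_gap: 93.6
```

Run:
```python
from h import *
st,im=snap('wrist','w2.png')
cv2.imwrite('pics/w2.png',cv2.resize(im,None,fx=1.5,fy=1.5))
go([461.5,-368,9],1.651,st)
```

```text
shift [0.0002 0.     0.0512] turn 0.0017 from [ 461.5 -368.2   60.2] [-3.141 -0.     1.653]
```

View pics/w2.png

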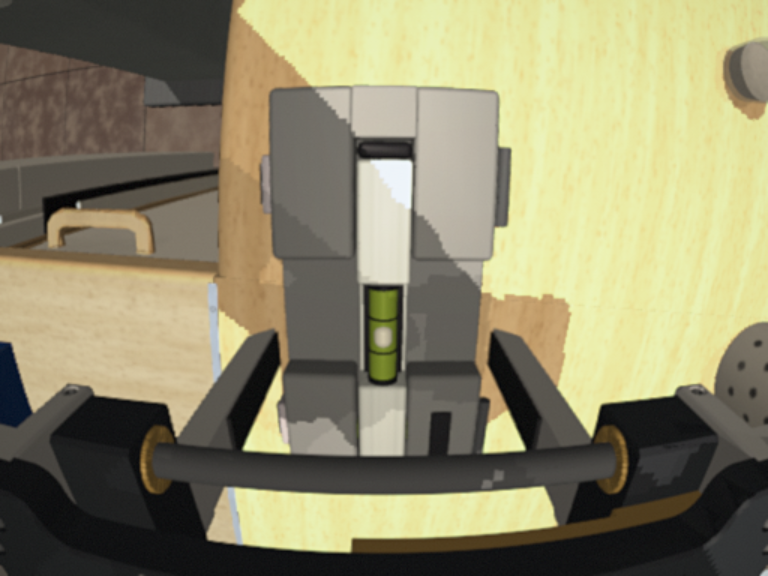

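The fingers straddle the level symmetrically and are aligned with the slot (level at column 385, finger midpoint 384). Descending and closing.

Call:
send_rows:
  commands:
    - [[0,0,0.006],0]
    - [[0,0,0.016],0]
    - [[0,0,0.028],0]
    - [[0,0,0.039],0]
    - [[0,0,0.046],0]
    - [[0,0,0.05],0]
    - [[0,0,0.051],0]
    - [[0,0,0.051],0]

```text
clock: 2.92
eef_pos: [461.5, -368.2, 9.2]
eef_rot: [-3.141, -0.0, 1.653]
wrist_force: [-0.3, -0.6, -0.0]
finger_gap: 94.0
```

Call:
send_rows:
  commands:
    - [[0,0,0],0]
    - [[0,0,0],0]
    - [[0,0,0],0]
    - [[0,0,0],0]
    - [[0,0,0],0]
    - [[0,0,0],0]
    - [[0,0,0],0]
    - [[0,0,0],0]
  hand: 1
  force: 25

```text
clock: 3.58
eef_pos: [461.5, -368.2, 9.5]
eef_rot: [3.142, 0.0, 1.653]
wrist_force: [0.0, -0.3, -0.3]
finger_gap: 43.9
```

Call:
send_rows:
  commands:
    - [[0,0,0],0]
    - [[0,0,0],0]
    - [[0,0,0],0]
    - [[0,0,0],0]
    - [[0,0,0],0]
    - [[0,0,0],0]
    - [[0,0,0],0]
    - [[0,0,0],0]

```text
clock: 4.25
eef_pos: [461.5, -368.2, 9.4]
eef_rot: [-3.142, -0.0, 1.653]
wrist_force: [-0.6, -0.1, 0.6]
finger_gap: 23.6
```

Call:
send_rows:
  commands:
    - [[0,0,-0.005],0]
    - [[0,0,-0.015],0]
    - [[0,0,-0.03],0]
    - [[0,0,-0.05],0]
    - [[0,0,-0.07],0]
    - [[0,0,-0.09],0]
    - [[0,0,-0.105],0]
    - [[0,0,-0.11],0]

```text
clock: 4.92
eef_pos: [462.2, -368.8, 122.7]
eef_rot: [3.139, 0.003, 1.653]
wrist_force: [0.4, -0.3, -2.4]
finger_gap: 23.8
```

Run:
```python
from h import *
st,im=snap('wrist','w3.png')
print(st['finger_gap'],st['wrist_force'])
cv2.imwrite('pics/w3.png',cv2.resize(im,None,fx=1.5,fy=1.5))
d=np.array([508.8-522.5,64.6+104.5]);print('axis',np.arctan2(d[1],d[0]))
go([509,-60,150],1.651,st)
go([509,64,150],1.651,st)
```

```text
23.823393041873796 [ 0.44166327 -0.3147562  -2.42587183]
axis 1.6516369117071434
shift [ 0.3038  0.072  -0.0279] turn 0.0018 from [ 462.2 -368.8  122.7] [3.139e+00 3.000e-03 1.653e+00]
shift [ 0.4274  0.0822 -0.0283] turn 0.0018 from [ 462.2 -368.8  122.7] [3.139e+00 3.000e-03 1.653e+00]
```

View pics/w3.png

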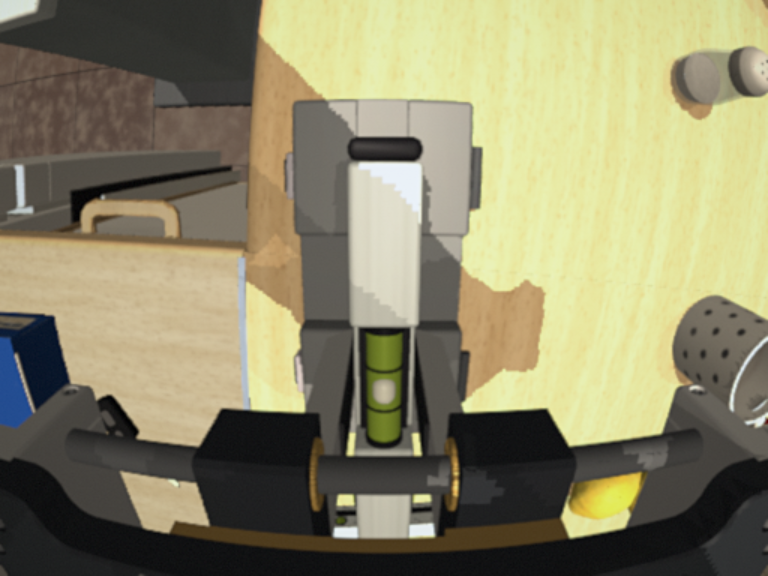

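Call:
send_rows:
  commands:
    - [[0.012,0.003,-0.01],0]
    - [[0.04,0.01,-0.025],0]
    - [[0.08,0.02,-0.038],0]
    - [[0.12,0.03,-0.042],0]
    - [[0.16,0.04,-0.042],0]
    - [[0.195,0.048,-0.042],0]
    - [[0.22,0.055,-0.042],0]
    - [[0.23,0.057,-0.042],0]

```text
clock: 5.63
eef_pos: [499.3, -130.5, 161.1]
eef_rot: [-3.141, -0.001, 1.656]
wrist_force: [-0.3, 0.4, -3.9]
finger_gap: 24.0
```

Run:
```python
from h import *
st,im=snap('wrist','w4.png')
print(st['eef_pos'],st['eef_rot'],st['qd'])
cv2.imwrite('pics/w4b.png',cv2.resize(im,None,fx=1.5,fy=1.5))
for n,p in [('plate',(508.8,64.6,70)),('knob',(522.5,-104.5,110))]: print(n,np.array(proj('wrist',p,st))*1.5)
```

```text
[ 499.34362885 -130.53573844  161.08585352] [-3.14063620e+00 -1.04939406e-03  1.65562237e+00] [ 0.16951086 -0.0278361   0.03502475 -0.01201699 -0.01102315  0.17146876]
plate [425.54185345 -17.02956907]
knob [429.97089686 266.98150655]
```

View pics/w4b.png

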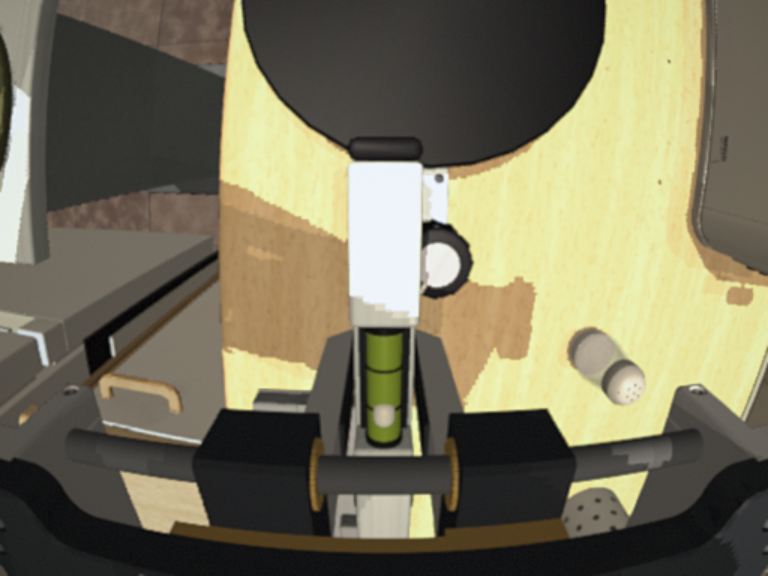

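Run:
```python
from h import *
go([511,64,160],1.654)
```

```text
shift [0.193  0.0281 0.0013] turn 0.0019 from [ 499.4 -130.7  161.1] [-3.141e+00 -1.000e-03  1.656e+00]
```

Call:
send_rows:
  commands:
    - [[0.01,0.002,0],0]
    - [[0.03,0.005,0],0]
    - [[0.065,0.01,0],0]
    - [[0.1,0.016,0],0]
    - [[0.125,0.02,0],0]
    - [[0.14,0.022,0],0]
    - [[0.14,0.022,0],0]
    - [[0.14,0.022,0],0]

```text
clock: 6.35
eef_pos: [509.8, 6.8, 161.2]
eef_rot: [-3.141, 0.0, 1.653]
wrist_force: [0.4, -0.4, -2.2]
finger_gap: 24.1
```

Run:
```python
from h import *
st,im=snap('wrist','w5.png')
print(st['eef_pos'],st['eef_rot'],st['qd'].max())
g=im.max(2)
cv2.imwrite('pics/w5b.png',cv2.resize(im,None,fx=1.5,fy=1.5))
```

```text
[509.82159569   6.78020596 161.17806365] [-3.14097337e+00  1.31533409e-04  1.65315956e+00] 0.00019278147133168153
```

View pics/w5b.png

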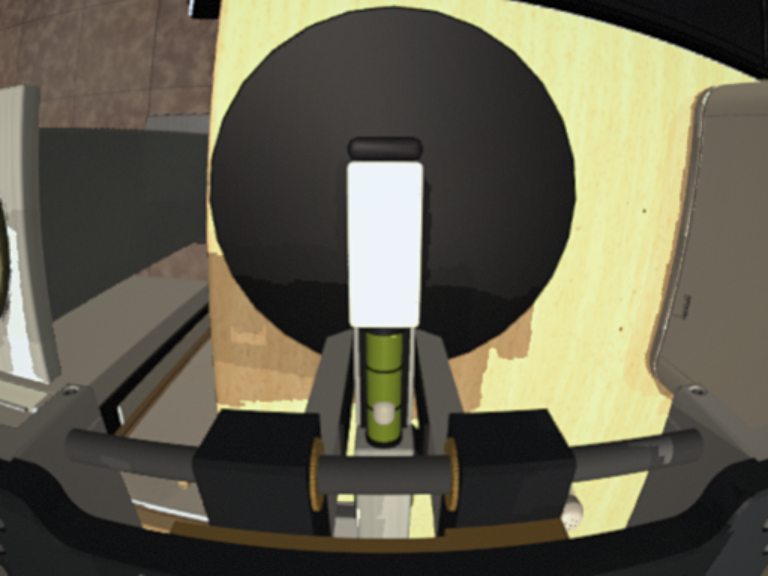

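Run:
```python
from h import *
im=cv2.imread('pics/w5.png');st=manip.read_state()
g=im.max(2).astype(int)
P=[]
for r in range(15,215,5):
    row=g[r]
    # scan from within plate outwards
    for c0,s in((180,-1),(330,1)):
        c=c0
        if g[r,c0]>75: continue
        while 0<c<511 and row[c]<85: c+=s
        if 135<c<395: P.append((c-s*0.5,r))
for c in range(190,330,6):
    r=40
    while r>0 and g[r,c]<85:r-=1
    P.append((c,r+.5))
W=np.array([px('wrist',*p,69,st)[:2] for p in P])
from scipy.optimize import least_squares
f=lambda q:np.hypot(W[:,0]-q[0],W[:,1]-q[1])-q[2]
s=least_squares(f,[510,64,120],loss='soft_l1',f_scale=1);print(s.x,np.abs(s.fun).max(),np.median(np.abs(s.fun)),len(W))
s=least_squares(lambda q:np.hypot(W[:,0]-q[0],W[:,1]-q[1])-120,[510,64],loss='soft_l1',f_scale=1);print(s.x)
# knob from w4
st4=dict(st);st4['eef_pos']=np.array([499.34,-130.54,161.09]);st4['eef_rot']=np.array([-3.1406,-.00105,1.6556])
print(px('wrist',440/1.5,263/1.5,110,st4), px('wrist',444/1.5,260/1.5,110,st4))
im4=cv2.imread('pics/w4.png')
```

```text
[511.31521021  66.26856144 117.30428727] 1.0589090810087214 0.30183273938943955 97
[511.655613    63.41947049]
[ 527.65119358 -101.83697133  110.        ] [529.61648736 -99.99780279 110.        ]
```

Run:
```python
from h import *
go([511,65,85],1.655)
```

```text
shift [0.0585 0.006  0.0762] turn -0.0028 from [509.8   6.2 161.2] [-3.141  0.     1.652]
```

Call:
send_rows:
  commands:
    - [[0.01,0.001,0.004],0]
    - [[0.025,0.003,0.012],0]
    - [[0.04,0.004,0.025],-0.002]
    - [[0.0525,0.005,0.042],-0.003]
    - [[0.0585,0.006,0.058],-0.003]
    - [[0.0585,0.006,0.07],-0.003]
    - [[0.0585,0.006,0.0765],-0.003]
    - [[0.0585,0.006,0.0765],-0.003]

```text
clock: 7.07
eef_pos: [510.4, 65.4, 83.5]
eef_rot: [-3.139, -0.0, 1.655]
wrist_force: [0.2, 0.2, -3.3]
finger_gap: 23.9
```

Call:
send_rows:
  commands:
    - [[0,0,0.001],0]
    - [[0,0,0.0025],0]
    - [[0,0,0.004],0]
    - [[0,0,0.0055],0]
    - [[0,0,0.007],0]
    - [[0,0,0.008],0]
    - [[0,0,0.0085],0]
    - [[0,0,0.0085],0]

```text
clock: 7.73
eef_pos: [511.1, 65.8, 76.4]
eef_rot: [-3.142, -0.0, 1.656]
wrist_force: [0.3, 0.3, -2.5]
finger_gap: 23.9
```

Call:
send_rows:
  commands:
    - [[0,0,0.0005],0]
    - [[0,0,0.001],0]
    - [[0,0,0.0013],0]
    - [[0,0,0.0016],0]
    - [[0,0,0.0018],0]
    - [[0,0,0.002],0]
    - [[0,0,0.002],0]
    - [[0,0,0.002],0]

```text
clock: 8.4
eef_pos: [511.4, 65.7, 74.7]
eef_rot: [3.141, 0.0, 1.656]
wrist_force: [1.1, -2.6, 2.7]
finger_gap: 24.0
```

Call:
send_rows:
  commands:
    - [[0,0,0],0]
    - [[0,0,0],0]
    - [[0,0,0],0]
    - [[0,0,0],0]
    - [[0,0,0],0]
    - [[0,0,0],0]
    - [[0,0,0],0]
    - [[0,0,0],0]
  hand: -0.4

```text
clock: 9.07
eef_pos: [511.1, 65.8, 74.4]
eef_rot: [-3.142, -0.0, 1.656]
wrist_force: [0.1, 0.4, -0.3]
finger_gap: 65.9
```

Call:
send_rows:
  commands:
    - [[0,0,-0.003],0]
    - [[0,0,-0.01],0]
    - [[0,0,-0.022],0]
    - [[0,0,-0.038],0]
    - [[-0.01,0,-0.055],0]
    - [[-0.025,0,-0.07],0]
    - [[-0.04,0,-0.08],0]
    - [[-0.05,0,-0.083],0]

```text
clock: 9.73
eef_pos: [516.1, 15.0, 159.8]
eef_rot: [3.138, 0.0, 1.656]
wrist_force: [-0.3, 0.0, 0.3]
finger_gap: 65.9
```

Run:
```python
from h import *
st,im=snap('wrist','w6.png')
print(st['eef_pos'],st['eef_rot'],st['finger_gap'],np.abs(st['qd']).max())
cv2.imwrite('pics/w6b.png',cv2.resize(im,None,fx=1.5,fy=1.5))
```

```text
[516.12376057  15.01529145 159.81412738] [3.13844889e+00 4.94176215e-04 1.65557749e+00] 65.88768870226014 0.22373821649249925
```

View pics/w6b.png

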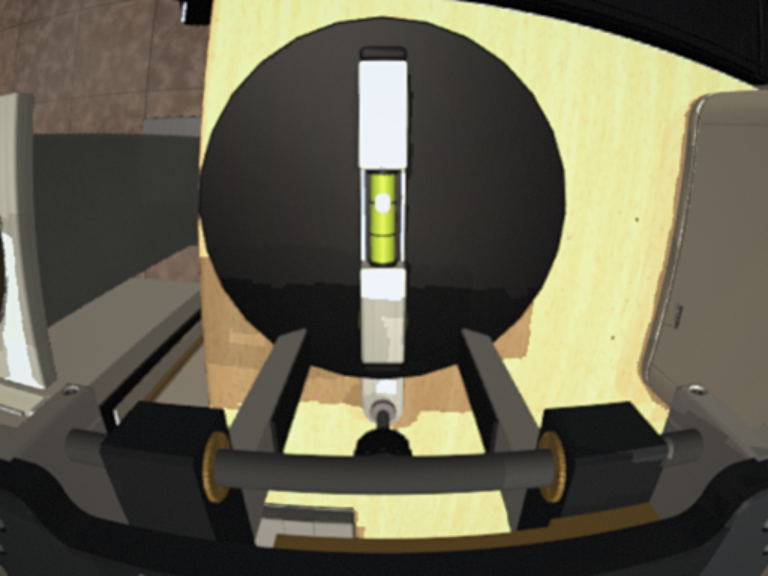

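Call:
send_rows:
  commands:
    - [[-0.01,0,0],0]
    - [[-0.035,0,-0.005],0]
    - [[-0.07,0,-0.01],0]
    - [[-0.1,0,-0.012],0]
    - [[-0.12,0,-0.012],0]
    - [[-0.13,0,-0.012],0]
    - [[-0.13,0,-0.012],0]
    - [[-0.13,0,-0.012],0]

```text
clock: 10.45
eef_pos: [526.1, -113.0, 168.8]
eef_rot: [-3.141, -0.001, 1.655]
wrist_force: [-0.8, 0.1, -0.7]
finger_gap: 65.8
```

Run:
```python
from h import *
st,im=snap('wrist','w7.png')
print(st['eef_pos'],st['eef_rot'],st['finger_gap'],np.abs(st['qd']).max(),st['joints'])
cv2.imwrite('pics/w7b.png',cv2.resize(im,None,fx=1.5,fy=1.5))
```

```text
[ 526.12877165 -112.95719297  168.78361495] [-3.14051184e+00 -6.80727769e-04  1.65545766e+00] 65.7936356415888 0.022714665866699433 [-2.79678451e-01  3.07035314e-01  1.59972118e+00  2.65655464e-04
  1.23608861e+00 -3.64427577e-01]
```

View pics/w7b.png

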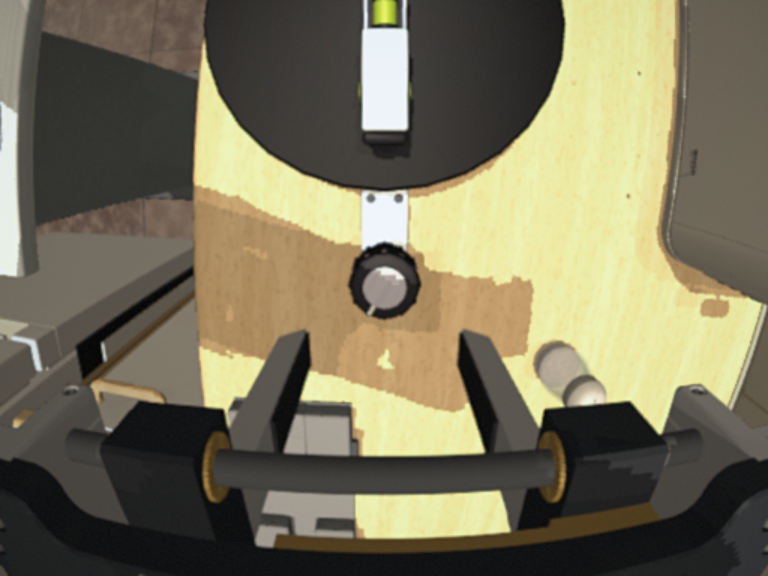

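Run:
```python
from h import *
im=cv2.imread('pics/w7.png');st=manip.read_state()
g=im.max(2)
c=im[155:220,225:290]
gg=(c.max(2)<60).astype(np.uint8)*255
gg=cv2.morphologyEx(gg,cv2.MORPH_CLOSE,np.ones((15,15)))
cs,_=cv2.findContours(gg,cv2.RETR_EXTERNAL,cv2.CHAIN_APPROX_NONE);k=max(cs,key=cv2.contourArea);e=cv2.minEnclosingCircle(k);print(e,cv2.boundingRect(k))
print(px('wrist',225+e[0][0],155+e[0][1],106,st))
print('cap',px('wrist',384/1.5,286/1.5,110,st))
print('levelend',px('wrist',386/1.5,132/1.5,112,st))
im=cv2.imread('pics/w6.png');st['eef_pos']=np.array([516.12,15.02,159.81])
print('ends',px('wrist',383/1.5,47/1.5,112,st),px('wrist',384.5/1.5,375/1.5,112,st))
```

```text
((31.0, 31.9921875), 32.007911682128906) (8, 0, 47, 65)
[525.74444723 -99.5825683  106.        ]
cap [ 525.9169612  -101.62192563  110.        ]
levelend [519.75084056 -17.29381847 112.        ]
ends [504.35265209 153.94413793 112.        ] [520.3770662  -24.13959105 112.        ]
```

Run:
```python
from h import *
go([525,-103,169],3.07)
```

```text
shift [ 0.0096 -0.0004 -0.    ] turn -1.4137 from [ 526.2 -112.5  169. ] [-3.141e+00 -1.000e-03  1.656e+00]
```

Call:
send_rows:
  commands:
    - [[0.003,0,0],-0.07]
    - [[0.006,0,0],-0.18]
    - [[0.01,0,0],-0.3]
    - [[0.01,0,0],-0.42]
    - [[0.01,0,0],-0.54]
    - [[0.01,0,0],-0.66]
    - [[0.01,0,0],-0.78]
    - [[0.01,0,0],-0.9]

```text
clock: 11.17
eef_pos: [525.5, -102.0, 169.3]
eef_rot: [3.142, -0.0, 2.564]
wrist_force: [-0.9, 0.7, 0.3]
finger_gap: 65.5
```

Call:
send_rows:
  commands:
    - [[0,0,0],-0.12]
    - [[0,0,0],-0.24]
    - [[0,0,0],-0.36]
    - [[0,0,0],-0.46]
    - [[0,0,0],-0.52]
    - [[0,0,0],-0.52]
    - [[0,0,0],-0.52]
    - [[0,0,0],-0.52]

```text
clock: 11.83
eef_pos: [525.5, -102.8, 169.4]
eef_rot: [3.142, -0.0, 3.074]
wrist_force: [-0.6, 0.3, -0.7]
finger_gap: 65.5
```

Run:
```python
from h import *
st,im=snap('wrist','w8.png')
print(st['joints'])
go([525,-103,78],None,st)
cv2.imwrite('pics/w8b.png',cv2.resize(im,None,fx=1.5,fy=1.5))
```

```text
[-2.61668204e-01  3.00057686e-01  1.60726674e+00  5.64016923e-05
  1.23433313e+00 -1.76533127e+00]
shift [ 0.0005 -0.0002  0.0914] turn 0 from [ 525.5 -102.8  169.4] [ 3.142 -0.     3.074]
```

View pics/w8b.png

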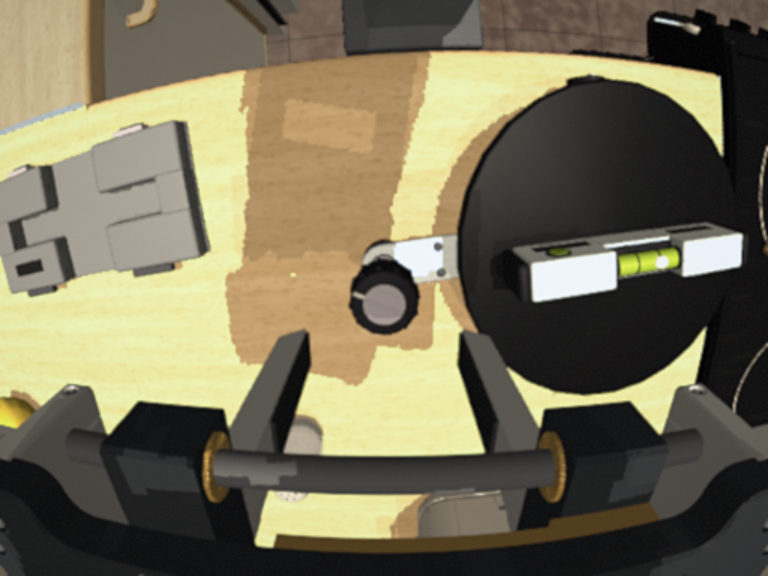

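Run:
```python
from h import *
im=cv2.imread('pics/w8.png');st=manip.read_state()
print(np.array(proj('wrist',[525.5,-102.8,110],st))*1.5)
k=px('wrist',385/1.5,301/1.5,110,st);print('cap',k)
cv2.imwrite('pics/w8z.png',cv2.resize(im[140:210,330:510],None,fx=4.4,fy=4.4,interpolation=cv2.INTER_CUBIC))
```

```text
[383.57073489 303.05662452]
cap [ 524.32158647 -101.90801186  110.        ]
```

View pics/w8z.png

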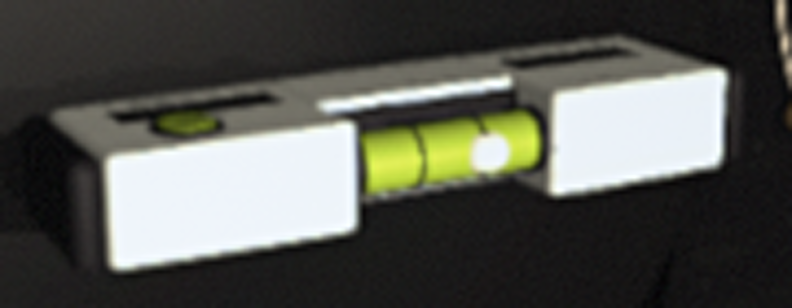

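Call:
send_rows:
  commands:
    - [[0,0,0.008],0]
    - [[0,0,0.022],0]
    - [[0,0,0.042],0]
    - [[0,0,0.062],0]
    - [[0,0,0.078],0]
    - [[0,0,0.088],0]
    - [[0,0,0.091],0]
    - [[0,0,0.091],0]

```text
clock: 12.55
eef_pos: [525.3, -103.5, 77.9]
eef_rot: [3.141, -0.001, 3.075]
wrist_force: [0.9, -0.4, 0.5]
finger_gap: 65.9
```

Call:
send_rows:
  commands:
    - [[0,0,0],0]
    - [[0,0,0],0]
    - [[0,0,0],0]
    - [[0,0,0],0]
    - [[0,0,0],0]
    - [[0,0,0],0]
    - [[0,0,0],0]
    - [[0,0,0],0]
  hand: 1
  force: 30

```text
clock: 13.22
eef_pos: [525.8, -102.9, 79.0]
eef_rot: [3.141, 0.001, 3.076]
wrist_force: [-0.7, 7.7, 2.9]
finger_gap: 39.1
```

Call:
send_rows:
  commands:
    - [[0,0.0005,0],0.03]
    - [[0,0.001,0],0.12]
    - [[0,0.001,0],0.24]
    - [[0,0.001,0],0.36]
    - [[0,0.001,0],0.48]
    - [[0,0.001,0],0.6]
    - [[0,0.001,0],0.7]
    - [[0,0.001,0],0.78]

```text
clock: 13.88
eef_pos: [525.8, -103.0, 79.0]
eef_rot: [-3.142, 0.001, 2.291]
wrist_force: [-2.0, -2.5, 3.0]
finger_gap: 39.7
```

Call:
send_rows:
  commands:
    - [[0,0,0],0.1]
    - [[0,0,0],0.22]
    - [[0,0,0],0.34]
    - [[0,0,0],0.46]
    - [[0,0,0],0.58]
    - [[0,0,0],0.66]
    - [[0,0,0],0.7]
    - [[0,0,0],0.7]

```text
clock: 14.55
eef_pos: [525.6, -103.0, 79.0]
eef_rot: [3.141, 0.001, 1.594]
wrist_force: [-3.9, -4.3, 5.5]
finger_gap: 39.2
```

Run:
```python
from h import *
st,im=snap('wrist','w9.png')
print(st['wrist_force'])
cv2.imwrite('pics/w9b.png',cv2.resize(im,None,fx=1.5,fy=1.5))
```

```text
[-3.88119054 -4.32478592  5.46773933]
```

View pics/w9b.png

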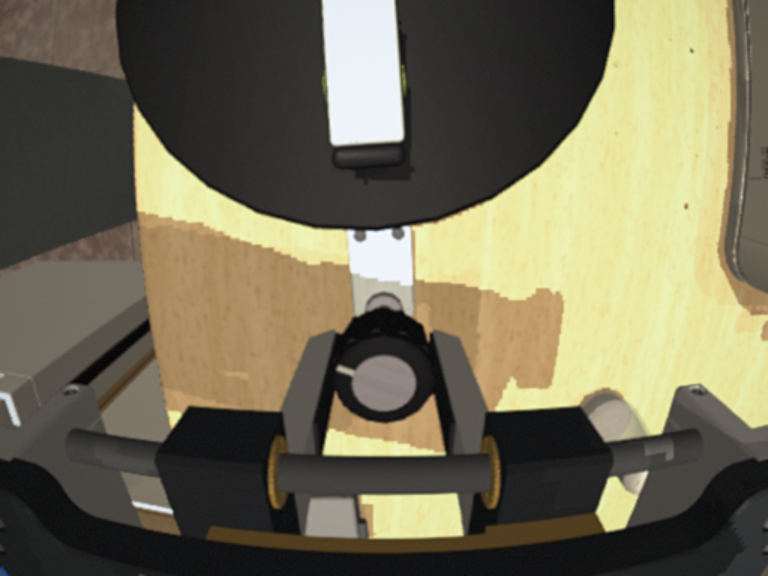

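The knob's index mark has stayed beside the same finger, so it isn't slipping after 1.48 rad. Turning further.

Call:
send_rows:
  commands:
    - [[0,0,0],0.08]
    - [[0,0,0],0.2]
    - [[0,0,0],0.32]
    - [[0,0,0],0.44]
    - [[0,0,0],0.56]
    - [[0,0,0],0.66]
    - [[0,0,0],0.74]
    - [[0,0,0],0.8]

```text
clock: 15.27
eef_pos: [525.4, -102.9, 79.0]
eef_rot: [3.141, 0.001, 0.794]
wrist_force: [-5.6, -3.3, 7.3]
finger_gap: 39.6
```

Call:
send_rows:
  commands:
    - [[0,0,0],0]
    - [[0,0,0],0]
    - [[0,0,0],0]
    - [[0,0,0],0]
    - [[0,0,0],0]
    - [[0,0,0],0]
    - [[0,0,0],0]
    - [[0,0,0],0]

```text
clock: 15.93
eef_pos: [525.4, -102.9, 78.9]
eef_rot: [3.141, 0.001, 0.798]
wrist_force: [-5.7, -3.6, 7.6]
finger_gap: 39.6
```

Run:
```python
from h import *
st,im=snap('wrist','w10.png')
print(st['wrist_force'],st['eef_rot'])
cv2.imwrite('pics/w10b.png',cv2.resize(im,None,fx=1.5,fy=1.5))
```

```text
[-5.73997053 -3.64507704  7.55283557] [3.14142374e+00 5.67341837e-04 7.97618370e-01]
```

View pics/w10b.png

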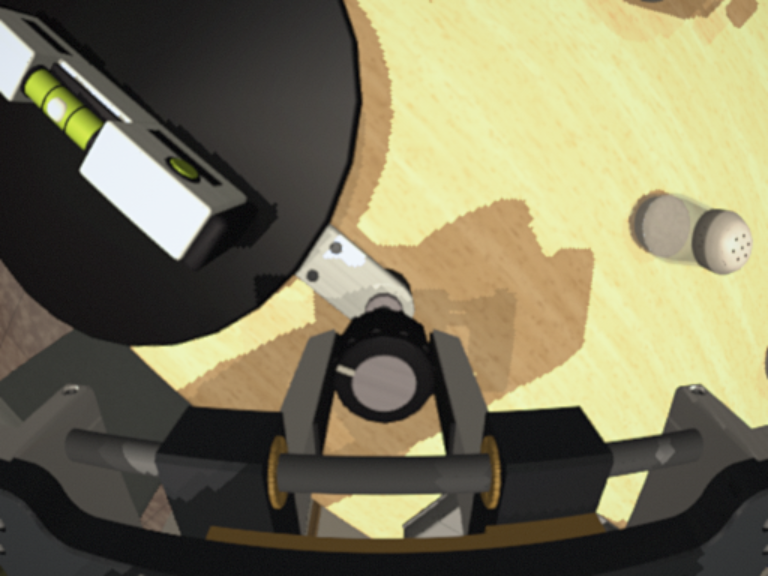

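Run:
```python
from h import *
im=cv2.imread('pics/w10.png')
cv2.imwrite('pics/w10z.png',cv2.resize(im[35:110,0:90],None,fx=8,fy=8,interpolation=cv2.INTER_CUBIC))
```

View pics/w10z.png

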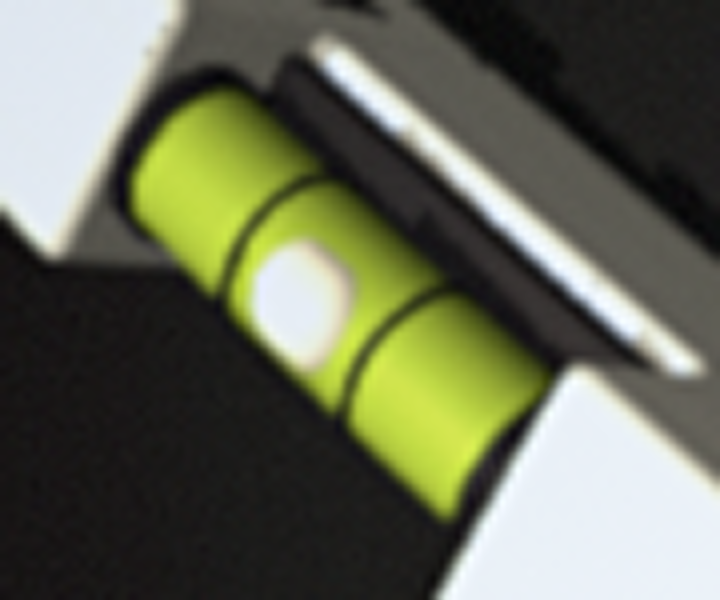

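The bubble is about 0–0.5 mm to the foot side of centre, between the lines. I'll let go of the knob and check it from above.

Call:
send_rows:
  commands:
    - [[0,0,0],0]
    - [[0,0,0],0]
    - [[0,0,0],0]
    - [[0,0,0],0]
    - [[0,0,-0.005],0]
    - [[0,0,-0.015],0]
    - [[0,0,-0.035],0]
    - [[0,0,-0.055],0]
  hand: -0.4

```text
clock: 16.65
eef_pos: [525.4, -102.5, 134.6]
eef_rot: [-3.141, 0.0, 0.796]
wrist_force: [0.7, 0.6, 0.2]
finger_gap: 65.7
```

Run:
```python
from h import *
go([516,15,165],1.656)
```

```text
shift [ 0.0773 -0.089  -0.0303] turn -0.86 from [ 525.4 -102.5  134.6] [-3.141  0.     0.796]
```

Call:
send_rows:
  commands:
    - [[0.002,-0.003,-0.012],-0.1]
    - [[0.01,-0.012,-0.024],-0.22]
    - [[0.025,-0.03,-0.03],-0.34]
    - [[0.042,-0.05,-0.03],-0.46]
    - [[0.06,-0.07,-0.03],-0.58]
    - [[0.072,-0.083,-0.03],-0.7]
    - [[0.077,-0.089,-0.03],-0.8]
    - [[0.077,-0.089,-0.03],-0.86]
  hand: 1

```text
clock: 17.32
eef_pos: [515.9, 16.4, 164.6]
eef_rot: [3.141, -0.0, 1.664]
wrist_force: [0.1, -0.6, -0.4]
finger_gap: 15.6
```

Call:
send_rows:
  commands:
    - [[0,0,0],0]
    - [[0,0,0],0]
    - [[0,0,0],0]
    - [[0,0,0],0]
    - [[0,0,0],0]
    - [[0,0,0],0]
    - [[0,0,0],0]
    - [[0,0,0],0]

```text
clock: 17.98
eef_pos: [515.9, 14.6, 163.4]
eef_rot: [-3.142, -0.0, 1.655]
wrist_force: [-0.3, -0.7, 0.8]
finger_gap: 0.5
```

Run:
```python
from h import *
st,im=snap('wrist','w11.png')
print(st['eef_pos'],st['eef_rot'],st['finger_gap'],st['wrist_force'])
cv2.imwrite('pics/w11b.png',cv2.resize(im,None,fx=1.5,fy=1.5))
cv2.imwrite('pics/w11z.png',cv2.resize(im[100:190,215:305],None,fx=6.6,fy=6.6,interpolation=cv2.INTER_CUBIC))
```

```text
[515.90901141  14.64278535 163.43800445] [-3.14153881e+00 -8.07910319e-06  1.65545733e+00] 0.5339572466089126 [-0.34229743 -0.71683325  0.7886314 ]
```

View pics/w11b.png

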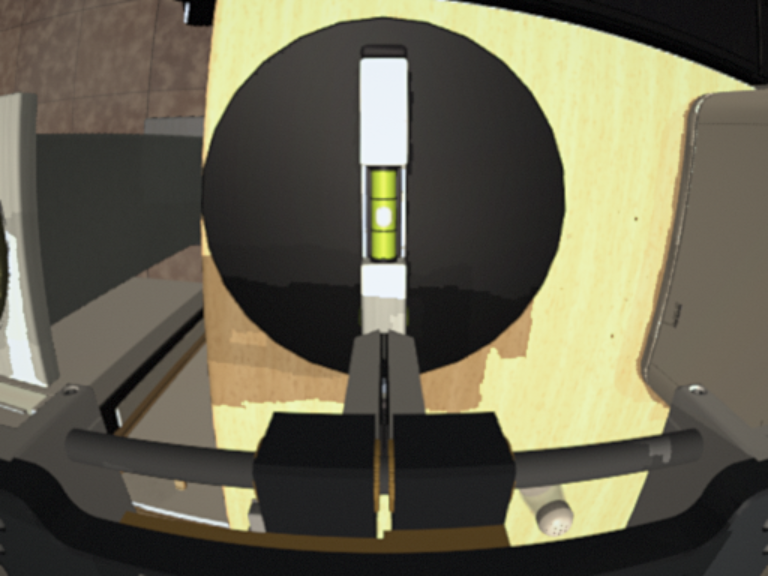

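View pics/w11z.png

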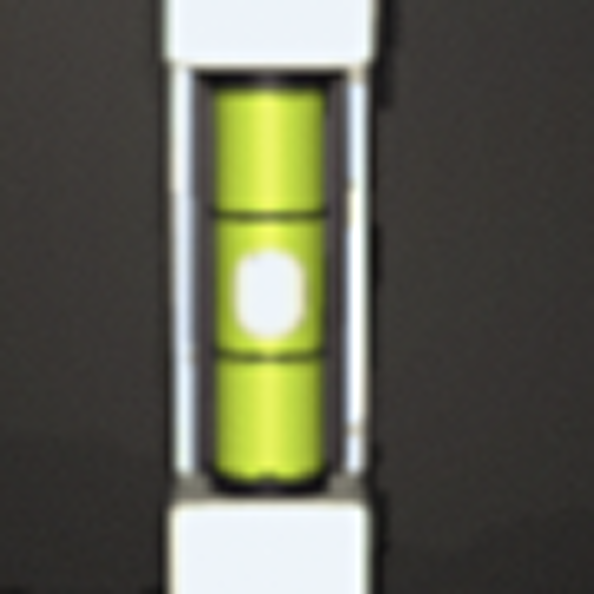

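Unpressed, the bubble spans 248–340 between lines at 214 and 357 in the zoom. That puts it about 1.0 mm towards the foot and inside the lines. Now pressing.

Call:
send_rows:
  commands:
    - [[0,0,0.006],0]
    - [[0,0,0.016],0]
    - [[0,0,0.028],0]
    - [[0,0,0.037],0]
    - [[0,0,0.042],0]
    - [[0,0,0.044],0]
    - [[0,0,0.045],0]
    - [[0,0,0.045],0]

```text
clock: 18.7
eef_pos: [516.0, 14.7, 118.5]
eef_rot: [3.141, 0.0, 1.656]
wrist_force: [0.3, 0.1, 0.1]
finger_gap: 0.3
```

Call:
send_rows:
  commands:
    - [[0,0,0.0005],0]
    - [[0,0,0.001],0]
    - [[0,0,0.0015],0]
    - [[0,0,0.002],0]
    - [[0,0,0.0025],0]
    - [[0,0,0.003],0]
    - [[0,0,0.003],0]
    - [[0,0,0.003],0]

```text
clock: 19.37
eef_pos: [515.9, 14.7, 115.4]
eef_rot: [-3.142, -0.0, 1.656]
wrist_force: [0.1, 0.6, 0.1]
finger_gap: 0.8
```

Call:
send_rows:
  commands:
    - [[0,0,0.0003],0]
    - [[0,0,0.0006],0]
    - [[0,0,0.0009],0]
    - [[0,0,0.0012],0]
    - [[0,0,0.0014],0]
    - [[0,0,0.0015],0]
    - [[0,0,0.0015],0]
    - [[0,0,0.0015],0]

```text
clock: 20.03
eef_pos: [516.0, 14.6, 114.2]
eef_rot: [3.141, 0.0, 1.656]
wrist_force: [-2.5, -1.9, 4.9]
finger_gap: 0.4
```

Call:
send_rows:
  commands:
    - [[0,0,0.0001],0]
    - [[0,0,0.0002],0]
    - [[0,0,0.0003],0]
    - [[0,0,0.0003],0]
    - [[0,0,0.0003],0]
    - [[0,0,0.0003],0]
    - [[0,0,0.0003],0]
    - [[0,0,0.0003],0]

```text
clock: 20.7
eef_pos: [516.1, 14.6, 114.1]
eef_rot: [3.141, 0.0, 1.656]
wrist_force: [-2.5, -2.6, 7.2]
finger_gap: 0.6
```

Call:
send_rows:
  commands:
    - [[0,0,0.0001],0]
    - [[0,0,0.0002],0]
    - [[0,0,0.0003],0]
    - [[0,0,0.0003],0]
    - [[0,0,0.0003],0]
    - [[0,0,0.0003],0]
    - [[0,0,0.0003],0]
    - [[0,0,0.0003],0]

```text
clock: 21.37
eef_pos: [516.2, 14.5, 114.1]
eef_rot: [3.141, 0.0, 1.656]
wrist_force: [-3.0, -1.6, 9.4]
finger_gap: 0.5
```

Call:
send_rows:
  commands:
    - [[0,0,0],0]
    - [[0,0,0],0]
    - [[0,0,0],0]
    - [[0,0,0],0]
    - [[0,0,0],0]
    - [[0,0,0],0]
    - [[0,0,0],0]
    - [[0,0,0],0]

```text
clock: 22.03
eef_pos: [516.2, 14.5, 114.0]
eef_rot: [3.141, 0.0, 1.656]
wrist_force: [-3.6, -2.1, 9.5]
finger_gap: 0.5
```

Call:
send_rows:
  commands:
    - [[0,0,0.0001],0]
    - [[0,0,0.0001],0]
    - [[0,0,0.0001],0]
    - [[0,0,0.0001],0]
    - [[0,0,0.0001],0]
    - [[0,0,0.0001],0]
    - [[0,0,0.0001],0]
    - [[0,0,0.0001],0]

```text
clock: 22.7
eef_pos: [516.2, 14.5, 114.0]
eef_rot: [3.14, 0.0, 1.656]
wrist_force: [-2.7, -2.1, 9.9]
finger_gap: 0.3
```

Call:
send_rows:
  commands:
    - [[0,0,0],0]
    - [[0,0,0],0]
    - [[0,0,0],0]
    - [[0,0,0],0]
    - [[0,0,0],0]
    - [[0,0,0],0]
    - [[0,0,0],0]
    - [[0,0,0],0]

```text
clock: 23.37
eef_pos: [516.2, 14.5, 114.0]
eef_rot: [3.14, 0.0, 1.656]
wrist_force: [-2.8, -2.1, 10.7]
finger_gap: 0.5
```

Call:
send_rows:
  commands:
    - [[0,0,0],0]
    - [[0,0,0],0]
    - [[0,0,0],0]
    - [[0,0,0],0]
    - [[0,0,0],0]
    - [[0,0,0],0]
    - [[0,0,0],0]
    - [[0,0,0],0]

```text
clock: 24.03
eef_pos: [516.2, 14.5, 114.0]
eef_rot: [3.141, 0.0, 1.656]
wrist_force: [-1.8, -2.9, 10.3]
finger_gap: 0.5
```

Run:
```python
from h import *
st,im=snap('wrist','w12.png')
print(st['eef_pos'],st['eef_rot'],st['wrist_force'])
cv2.imwrite('pics/w12b.png',cv2.resize(im,None,fx=1.5,fy=1.5))
cv2.imwrite('pics/w12z.png',cv2.resize(im[130:230,205:305],None,fx=6,fy=6,interpolation=cv2.INTER_CUBIC))
```

```text
[516.24188875  14.51869417 114.01178703] [3.14050187e+00 4.88921257e-04 1.65580715e+00] [-1.82228694 -2.89185123 10.31796916]
```

View pics/w12b.png

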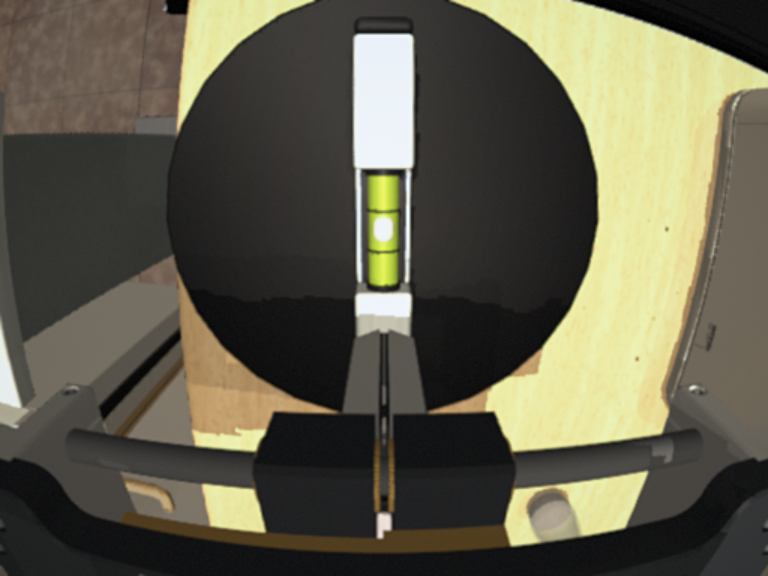

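View pics/w12z.png

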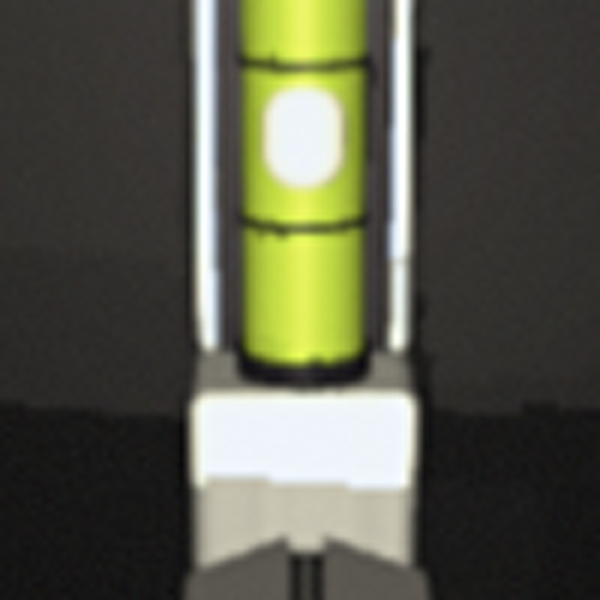

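Under a steady push of about 10.3 N the bubble spans 84–188 between lines at 64 and 226. That is about 0.9 mm towards the fixed feet, with at least 2 mm to the nearer line. Handing in.

```bash
python3 -c "
from cell import manip
print(manip.sign_off(), manip.read_state()['wrist_force'])"
```

```text
the job is handed in; nothing more can be done
the job is handed in; nothing more can be done
```

The job is handed in at about 24 s, with the arm still pressing the level and the bubble between its lines. I took the 180 mm level out of its tray, laid it across the middle of the plate in line with the foot, and let go of it. I then turned the knob about 2.28 rad clockwise, let go of that too, and pressed the level down with closed fingers about 50 mm to the foot side of its middle.

- **Bubble, unpressed:** about 1.0 mm towards the foot, between the lines (limit ±2.5 mm).
- **Bubble, pressed:** about 0.9 mm towards the fixed feet, between the lines, at a steady push of about 10.3 N. There was also 2–3 N of sideways force.
- **Not as expected:** pressing moved the bubble about 1.9 mm instead of the 1.3 mm stated, probably because I pressed on the foot side.
- **Position measurements:** the top and wrist cameras differed by about 3 mm on the plate's middle, the level and the knob. I used wrist or averaged values, and the grips and the placing went well.
- **Bystanders:** nothing came near the salt shaker or the batter spreader. I saw the shaker in later pictures but took no picture of the spreader at the end.

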